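# Free the stall's seized power isolator

### The job

The power isolator on the craft stall's table has seized with salt. Swing its rain cover right over on its hinge so that it stays open by itself, rock the winged knob underneath back and forth in small strokes, without wrenching it, until it breaks free, and then turn it clockwise a full quarter turn to its end stop. Leave the cover open, and do not disturb the goods on the table.

Things in the scene. Friction and masses are not known exactly. Their poses are not given: they have to be found in the camera images.
- isolator: Fixed grey steel box on the table, 160 (its x) x 130 (its y) x 68 mm high, with a foot flange 6 mm thick, 50 mm wide, reaching 15 mm out at -x and +x, and a black stub on its +x side. Origin: centre of its underside; z up. The cover's hinge runs along the top edge on its +y side; the knob stands in the middle of its top face.
- cover (a joint): Angle of the rain cover, rad: 0 shut, 2.8 fully open, hanging over beyond the box's +y side. A white plastic hood, 152 (x) x 126 (y) x 48 mm high, 3 mm walls, open below, about 220 g; shut, it hides the knob. It falls shut from well below 1.1 rad and falls open by itself, damped, from well beyond it.
- cover_bar (a point): Middle of the round steel bar (10 mm thick, 80 mm long, parallel to the hinge) of the handle loop on the cover; bar centre 36 mm off the cover's top face, 16 mm in from its free edge. Shut: 112 mm to -y of the hinge, 84 mm above it, 153 mm above the table. Axes turn with the cover (x along the bar).
- cover_hinge (a point): Middle of the hinge line, 69 mm above the table; its x axis lies along the hinge. The cover opens by its free (-y) edge rising and swinging over to +y.
- knob (a joint): Knob angle, rad, clockwise from above positive. 0 = off (wings along the box's x), 1.571 = on, at the end stop (wings along its y). Starts within 0.08 of 0, seized: hard stops some 0.22 either side of 0, drag 0.12 N m. Strokes to the stops on alternate sides free it (see knob_axis). It is then past the stop and turns on against the same drag. Over 160 N (both fingers added) cracks it.
- knob_axis (a point): On the knob's axis, half-way up its wings: 89 mm above the table, 21 above the box top. Each stroke to the stop (beyond 0.16 rad, held 0.2 s), made by turns to one side and the other, crumbles one layer of crust; repeats to one side do nothing. After 3 to 6 strokes (unknown) the stop is gone and the knob goes past it, 0.35 rad anticlockwise or 1.571 clockwise. Force alone does not free it.
- wing_tip (a point): End, half-way up, of the wing that points to the box's -x at knob angle 0 and to its +y when on. The black knob: hub of 20 mm radius up to 18 mm above the box top; across it a straight bar makes two wings, 96 mm long overall, 12 mm thick, from 6 to 36 mm above the box top. Axes turn with the knob (x along the wings).
- shell_bowl: Bystander: dark coconut-shell bowl, 90 mm wide, 40 high. Origin under its centre.
- bead_jar: Bystander: amber jar, 56 mm wide, 75 high. Origin under its centre.
- bangle: Bystander: brown ring, 72 mm wide, 14 high. Origin under its centre.
- screwdriver: Bystander: screwdriver lying on the table, 170 mm long.
- spool: Bystander: small wooden spool, 40 mm wide, 40 high. Origin under its centre.
- mug: Bystander: white mug, 76 mm wide, 85 high. Origin under its centre.
- paper_stack: Bystander: stack of paper, 150 x 210 x 12 mm. Origin under its centre.

How it is judged:
By the outcome, as a careful person would: the job done as asked, in the order asked, and still so for the second after the job is handed in, with the robot touching nothing.
It also fails if it takes over 67 s, if anything falls off the work surface, if the arm or the gripper's body presses on something with over 40 N, if the wrist force passes 120 N, or if a joint passes its speed limit or range.

### The arm

A 7-joint arm with a two-finger parallel gripper is mounted at the origin on the work surface. World frame = base frame: x ahead of the robot, y to its left, z up, the work surface at z = 0. Lengths are in m, angles in rad, forces in N, time in s.
With the tool pointing down it reaches from about 0.4 to 0.85 m from the base axis. Payload 10.4 kg.
Tool frame: the origin (TCP) lies midway between the tips of the shut fingers; the grasp point (between the pads) lies 19 mm behind it (r.grasp_offset is the distance from the TCP to the grasp point, in m); x points along the fingers, y is the direction in which the jaws open and shut, and the axes are right-handed (so a half turn about x gives the same grasp; the last joint's range is limited). The gripper opens to 87 mm and grips with 3 to 60 N. Pads are 19 mm wide; open, the fingers measure 117 mm over their backs; the gripper's body (75 mm by 190 mm) begins 51 mm behind the grasp point.
Start: joints at [1.109, 0.332, -0.065, 1.46, 0.022, 1.35, -0.088], TCP at [0.266, -0.566, 0.223] pointing down, gripper open.
Joint ranges: [-2.6, 2.6], [-0.5, 2.12], [-1.47, 1.34], [0.16, 2.42], [-1.27, 4.41], [0.06, 2.06], [-2.6, 2.6]. Speed limits (rad/s): [2.22, 2.22, 2.79, 2.79, 3.14, 3.14, 3.14].

### API

Orientations are given as a unit quaternion [x, y, z, w].
In Python, from bench import r, vision, close_job gives the robot as it stands. The module is installed in compiled form; this text tells all that it offers.
- The arm moves only by the shell command python3 -m pendant 'ROWS' [OPENING] [FORCE]. ROWS is text: rows parted by semicolons, each of 6 numbers parted by spaces: the shift along the tool's x, y, z in units of 0.25 m (1.0 is 0.25 m), then the turn, a rotation vector about the tool's x, y, z in units of 1.5 rad (1.0 is 1.5 rad). A call has 1 to 8 rows; each row is the pose to reach, as a shift and turn from the pose commanded when the call began, along the tool's axes at that moment; what a row does not reach only later rows make up. A row lasts 1/10 s, in which the tool goes at most 50 mm and 8.59 degrees, less where a joint would pass 70% of its speed; a pose out of reach is approached as far as the arm can. A call with a number of a shift or a turn outside -1 to 1 is refused whole. A call with a gripper value outside its range is refused whole. OPENING is the gripper command: -1 is shut, 1 is fully open, values between are in proportion, set as the call begins (- or left out, the last holds). The fingers move at their own pace and stop on an object; FORCE is the grip in N (left out, the last holds). Time passes only in rows, so rows that repeat a pose let the fingers close. It gives the time, the measured TCP pose, the force and the opening at its end, in the units of the state.
- r.read_state(): the state, without advancing time (a new reading comes with each control period).
- vision.camera(name): name is "scene" or "top" or "wrist"; returns (picture, depth): 420x560x3 uint8, blue, green, red; 420x560 float32, m along the optical axis (not along the pixel's ray), 0 where there is no reading.
- vision.get_calibration(name): a dict with "camera_matrix" (3x3 intrinsics, pixels), "rvec" (rotation vector, rad) and "tvec" (3), from world to camera coordinates, as OpenCV has them. Camera axes: x right, y down, z forward; pixel columns grow to the right and rows downward; lengths in m; the calibration is good to about 2 mm. A picture is of the moment at which its call begins: read the wrist's pose just before it. get_calibration takes no time and is no camera call; for the wrist camera it gives the pose at the moment of the call.
- close_job(): hands the job in, once; it reports no verdict.
The state is a dict: "time": time; "joint_positions": joint angles; "joint_vel": joint speeds; "joint_torque": joint torques, N m; "ee_pos": TCP position; "eef_rot": TCP orientation; "ft_force": force on the tool from outside, world axes, zero at the start; "torque": the same for the moment, N m; "width": finger opening in m.
Only numpy, scipy, OpenCV 4.12 (cv2) and the standard library are available. Lean on these libraries where they do the work, as an engineer would, in place of code of your own. Each camera call takes 0.05 s, during which the arm holds its last target. There are 200 camera calls.

## Working session

There is one attempt and no reset: what is moved stays moved. The work goes in short steps, Python scripts to look and compute and a shell command to move; the robot and the scene stay as the last step left them, time stands still between calls to the robot, and variables do not carry over. Pictures are saved under pics/ and viewed, about 8 in all and at most 12, crops included, and the job is handed in when it is done.

```bash
mkdir -p pics; cat > h.py <<'E'
import numpy as np, cv2
from bench import r, vision
from scipy.spatial.transform import Rotation as R
def shot(name,fn):
    cal=vision.get_calibration(name); im,d=vision.camera(name)
    cv2.imwrite('pics/'+fn+'.png',im); np.savez('pics/'+fn+'.npz',im=im,d=d,K=cal['camera_matrix'],rv=np.array(cal['rvec'],float).ravel(),tv=np.array(cal['tvec'],float).ravel())
def cloud(fn):
    z=np.load('pics/'+fn+'.npz'); d=z['d']; K=z['K']; h,w=d.shape
    u,v=np.meshgrid(np.arange(w),np.arange(h))
    P=np.stack([(u-K[0,2])/K[0,0]*d,(v-K[1,2])/K[1,1]*d,d],-1)
    W=(P-z['tv'])@R.from_rotvec(z['rv']).as_matrix()
    W[d<=0]=np.nan
    return z['im'],W
E
python3 - <<'E'
from h import *
shot('scene','s1'); shot('top','t1')
a=cv2.imread('pics/t1.png');b=cv2.imread('pics/s1.png')
cv2.imwrite('pics/both.png',cv2.resize(np.vstack([a,b]),(400*560//560*1,600)) if 0 else a)
s=r.read_state();print(s['time'],s['ee_pos'],s['eef_rot'],s['ft_force'],s['width'])
E
```

```text
0.1 [ 0.26536965 -0.56549957  0.22184761] [-0.69003242 -0.15430741  0.69028348 -0.15347054] [-0.39264464  0.30189671  1.03678733] 0.08684806109378812
```

View pics/t1.png

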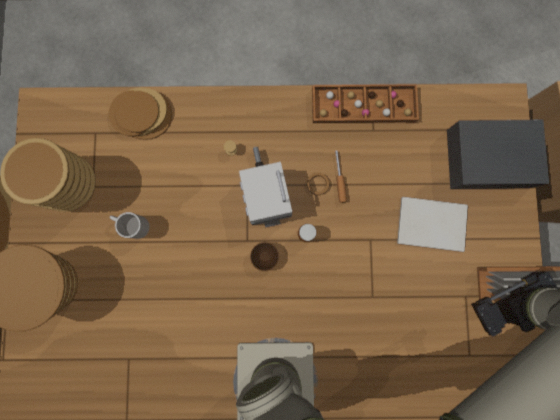

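View pics/s1.png

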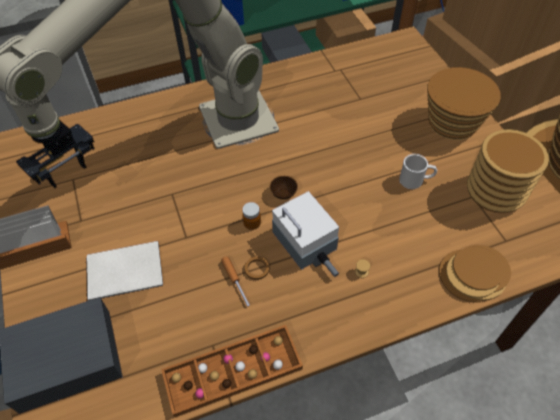

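```bash
python3 - <<'E'
from h import *
for fn in('t1','s1'):
    im,W=cloud(fn)
    m=(abs(W[...,0]-.55)<.25)&(abs(W[...,1])<.25)
    top=m&(W[...,2]>.110)&(W[...,2]<.125)
    P=W[top]; print(fn,len(P),np.median(P[:,2]),cv2.minAreaRect(P[:,:2].astype(np.float32)*1000))
    bar=m&(W[...,2]>.14)&(W[...,2]<.17); Q=W[bar]
    print('bar',len(Q),Q.mean(0),Q.min(0),Q.max(0)); 
    if len(Q)>3: print(cv2.minAreaRect(Q[:,:2].astype(np.float32)*1000))
    im=cv2.imread(f'pics/{fn}.png')
    for px in ([(264,257),(308,232),(319,185),(341,190),(339,155),(231,147)] if fn=='t1' else []): print(px,W[px[1],px[0]])
E
```

```text
t1 2087 0.11584785391835298 ((567.0493774414062, 21.263565063476562), (153.21707153320312, 126.12641906738281), 11.8685302734375)
bar 109 [ 0.57432984 -0.02508765  0.15570287] [ 0.53297499 -0.03623252  0.14155712] [ 0.61778236 -0.01413303  0.16203019]
((575.5486450195312, -24.83846664428711), (87.00955963134766, 10.08494758605957), 12.07267951965332)
(264, 257) [0.37551922 0.02938142 0.00598473]
(308, 232) [ 0.44840838 -0.10540438  0.07635561]
(319, 185) [ 0.60580311 -0.15043555 -0.00220014]
(341, 190) [ 0.58379047 -0.21669588  0.02545744]
(339, 155) [ 0.70568253 -0.21877868 -0.00547566]
(231, 147) [0.72300633 0.13042449 0.04052278]
s1 1844 0.11573972595617688 ((571.25732421875, 22.06859588623047), (157.3452606201172, 128.4633026123047), 11.727057456970215)
bar 111 [ 0.58438883 -0.02395826  0.1545293 ] [ 0.53940628 -0.03772945  0.14193134] [ 0.62583862 -0.00955605  0.16193358]
((582.3745727539062, -23.81025505065918), (88.59252166748047, 12.577346801757812), 13.320843696594238)
```

```bash
cat >> h.py <<'E'
yaw=np.radians(11.9); C=np.array([.570,.0215,0]); ex=np.array([np.cos(yaw),np.sin(yaw),0]); ey=np.array([-ex[1],ex[0],0]); ez=np.array([0,0,1.])
H=C+.065*ey+.069*ez
def bar(th):
    a=np.arctan2(84,112)+th; return H+.140*(-np.cos(a)*ey+np.sin(a)*ez)
def down(k):  # tool x down, tool y at angle k from +box y
    y=np.cos(k)*ey+np.sin(k)*ex; x=-ez; return R.from_matrix(np.stack([x,y,np.cross(x,y)],1))
def rel(p,Rt,off=.019,s=None):
    """row for grasp point (TCP - off along tool x) at p with orientation Rt, from current measured"""
    s=s or r.read_state(); R0=R.from_quat(s['eef_rot']); t=p+off*Rt.as_matrix()[:,0]
    return np.round(np.r_[R0.inv().apply(t-s['ee_pos'])/.25,(R0.inv()*Rt).as_rotvec()/1.5],3)
def st():
    s=r.read_state(); print('t',round(s['time'],2),'p',np.round(s['ee_pos'],4),'F',np.round(s['ft_force'],1),'T',np.round(s['torque'],2),'w',round(s['width'],4),'q',np.round(s['joint_positions'],2)); 
    M=R.from_quat(s['eef_rot']).as_matrix(); print('x',M[:,0].round(3),'y in box',np.round([M[:,1]@ex,M[:,1]@ey],3)); return s
E
python3 - <<'E'
from h import *
s=st()
for k in(0,np.pi): print(rel(bar(0)+[0,0,.08],down(k)))
print(bar(0),H)
E
```

```text
t 0.1 p [ 0.2654 -0.5655  0.2218] F [-0.4  0.3  1. ] T [ 0.03 -0.04  0.02] w 0.0868 q [ 1.11  0.33 -0.06  1.46  0.02  1.35 -0.09]
x [-0.001  0.001 -1.   ] y in box [ 0.229 -0.973]
[ 3.300e-02 -1.425e+00 -2.058e+00 -1.940e+00 -1.000e-03  0.000e+00]
[ 3.300e-02 -1.425e+00 -2.058e+00  1.540e-01  0.000e+00  1.000e-03]
[ 0.5796916  -0.02448992  0.153     ] [0.55659673 0.08510308 0.069     ]
```

```bash
python3 -m pendant '0 -.712 -1 -.78 0 0;0 -.712 -1 -.78 0 0;0 -.712 -1 -.78 0 0;0 -.712 -1 -.78 0 0;0 -.712 -1 -.78 0 0;0 -.712 -1 -.78 0 0;0 -.712 -1 -.78 0 0;0 -.712 -1 -.78 0 0' 0
python3 - <<'E'
from h import *
s=st(); print(rel(bar(0)+[0,0,.08],down(0)))
E
```

```text
time: 0.9
ee_pos: [0.4174, -0.296, 0.2225]
eef_rot: [0.488, 0.512, -0.488, 0.512]
ft_force: [-0.4, -0.6, 0.8]
width: 0.044
t 0.9 p [ 0.4174 -0.296   0.2225] F [-0.4 -0.6  0.8] T [-0.08 -0.04  0.03] w 0.044 q [ 0.88  0.11 -0.38  1.74  0.04  1.3   0.54]
x [-0.  0. -1.] y in box [ 0.987 -0.158]
[ 0.034  0.701 -1.053 -1.153 -0.    -0.   ]
```

```bash
python3 -m pendant '0 .7 -1 -.9 0 0;0 .7 -1 -.9 0 0;0 .7 -1 -.9 0 0;0 .7 -1 -.9 0 0;0 .7 -1 -.9 0 0;0 .7 -1 -.9 0 0;0 .7 -1 -.9 0 0;0 .7 -1 -.9 0 0' 0
python3 - <<'E'
from h import *
s=st(); print(rel(bar(0)+[0,0,.08],down(0)))
E
```

```text
time: 1.7
ee_pos: [0.582, -0.0392, 0.222]
eef_rot: [0.114, 0.698, -0.113, 0.698]
ft_force: [-0.8, -0.8, 0.9]
width: 0.0439
t 1.7 p [ 0.582  -0.0392  0.222 ] F [-0.8 -0.8  0.9] T [ 0.06 -0.15 -0.01] w 0.0439 q [ 0.56  0.32 -0.7   1.55  0.2   1.35  1.09]
x [-0.001  0.001 -1.   ] y in box [0.506 0.863]
[ 0.032  0.053 -0.027 -0.353 -0.001 -0.001]
```

```bash
python3 -m pendant '0.03 .053 -.027 -.353 0 0;0.03 .053 -.027 -.353 0 0;0.03 .053 -.027 -.353 0 0;0.03 .053 -.027 -.353 0 0;0.03 .053 -.027 -.353 0 0' 0
python3 - <<'E'
from h import *
s=st(); print(rel(bar(0),down(0)))
shot('wrist','w1')
im,W=cloud('w1'); m=(W[...,2]>.145)&(W[...,2]<.165)&(abs(W[...,0]-.58)<.1)&(abs(W[...,1]+.025)<.06)
Q=W[m]; print(len(Q)); 
if len(Q): print(Q.mean(0),cv2.minAreaRect(Q[:,:2].astype(np.float32)*1000))
E
```

```text
time: 2.2
ee_pos: [0.5793, -0.0274, 0.2146]
eef_rot: [-0.07, 0.704, 0.07, 0.703]
ft_force: [-0.3, 0.1, 0.5]
width: 0.0438
t 2.2 p [ 0.5793 -0.0274  0.2146] F [-0.3  0.1  0.5] T [ 0.08 -0.1  -0.09] w 0.0438 q [ 0.6   0.33 -0.78  1.56  0.24  1.34  1.57]
x [-0.001  0.    -1.   ] y in box [0.01 1.  ]
[ 0.323  0.011  0.004 -0.007 -0.    -0.   ]
1263
[ 0.5762018  -0.02407281  0.15651787] ((579.8773803710938, -23.426042556762695), (88.82592010498047, 9.53828239440918), 11.786412239074707)
```

View pics/w1.png

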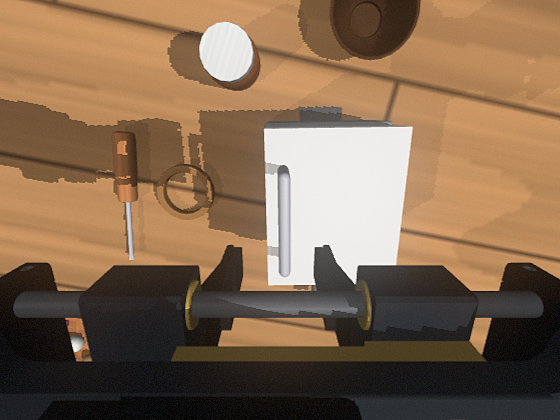

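The wrist view shows the bar at px (285, 165–275), between the fingers and in line with the model. I'll descend and grip.

```bash
python3 -m pendant '.16 .014 0.004 0 0 0;.32 .014 .004 0 0 0;.32 .014 .004 0 0 0;.32 .014 .004 0 0 0' - && python3 -m pendant '0 0 0 0 0 0;0 0 0 0 0 0;0 0 0 0 0 0;0 0 0 0 0 0' -1 12
python3 - <<'E'
from h import *
s=st(); R0=R.from_quat(s['eef_rot'])
for th in np.arange(.1,2.0,.1): print(th.round(1),np.round(R0.inv().apply(bar(th)-bar(0))/.25,2))
E
```

```text
time: 2.65
ee_pos: [0.5798, -0.0236, 0.1357]
eef_rot: [-0.069, 0.704, 0.069, 0.703]
ft_force: [0.6, -0.5, 0.4]
width: 0.0438
time: 3.05
ee_pos: [0.5802, -0.0237, 0.1358]
eef_rot: [-0.069, 0.703, 0.069, 0.704]
ft_force: [-0.1, -0.3, 0.4]
width: 0.0192
t 3.05 p [ 0.5802 -0.0237  0.1358] F [-0.1 -0.3  0.4] T [ 0.16 -0.11 -0.03] w 0.0192 q [ 0.58  0.4  -0.76  1.66  0.29  1.2   1.52]
x [ 0.001 -0.    -1.   ] y in box [0.011 1.   ]
0.1 [-0.04  0.04 -0.  ]
0.2 [-0.08  0.08 -0.  ]
0.3 [-0.12  0.12 -0.  ]
0.4 [-0.15  0.17 -0.  ]
0.5 [-0.17  0.22 -0.  ]
0.6 [-0.19  0.27 -0.  ]
0.7 [-0.21  0.32 -0.  ]
0.8 [-0.22  0.38 -0.  ]
0.9 [-0.22  0.43 -0.  ]
1.0 [-0.22  0.49 -0.01]
1.1 [-0.22  0.54 -0.01]
1.2 [-0.2   0.6  -0.01]
1.3 [-0.19  0.65 -0.01]
1.4 [-0.16  0.7  -0.01]
1.5 [-0.14  0.75 -0.01]
1.6 [-0.1   0.8  -0.01]
1.7 [-0.07  0.84 -0.01]
1.8 [-0.02  0.88 -0.01]
1.9 [ 0.02  0.91 -0.01]
```

```bash
python3 -m pendant '0 0 0 0 0 0;0 0 0 0 0 0;0 0 0 0 0 0' -1 12 && python3 -m pendant '-.04 .04 0 0 0 0;-.08 .08 0 0 0 0;-.12 .12 0 0 0 0;-.15 .17 0 0 0 0;-.17 .22 0 0 0 0;-.19 .27 0 0 0 0;-.21 .32 0 0 0 0;-.22 .38 0 0 0 0'
python3 -c "
from h import *
st()"
```

```text
time: 3.35
ee_pos: [0.5798, -0.0223, 0.1354]
eef_rot: [-0.069, 0.704, 0.07, 0.704]
ft_force: [-3.6, 5.2, 3.1]
width: 0.0095
time: 4.15
ee_pos: [0.5607, 0.0702, 0.191]
eef_rot: [-0.07, 0.704, 0.069, 0.704]
ft_force: [-2.9, -2.2, 2.8]
width: 0.0095
t 4.15 p [0.5607 0.0702 0.191 ] F [-2.9 -2.2  2.8] T [-0.56  0.55  0.12] w 0.0095 q [ 0.48  0.32 -0.82  1.63  0.25  1.29  1.38]
x [-0.    -0.001 -1.   ] y in box [0.011 1.   ]
```

```bash
python3 -m pendant '0 .05 0 0 0 0;0 .11 0 0 0 0;0 .16 0 0 0 0;.02 .22 0 0 0 0;.03 .27 0 0 0 0;.06 .32 0 0 0 0;.08 .37 0 0 0 0;.12 .42 0 0 0 0' && python3 -m pendant '.03 .04 0 0 0 0;.07 .07 0 0 0 0;.07 .07 0 0 0 0'
python3 -c "
from h import *
st();shot('scene','s2')
im=cv2.imread('pics/s2.png');cv2.imwrite('pics/s2c.png',cv2.resize(im[140:320,200:400],None,fx=3,fy=3))"
```

```text
time: 4.95
ee_pos: [0.5397, 0.174, 0.1598]
eef_rot: [-0.07, 0.704, 0.07, 0.703]
ft_force: [-4.8, -0.0, 2.5]
width: 0.0093
time: 5.25
ee_pos: [0.5361, 0.1923, 0.1415]
eef_rot: [-0.07, 0.704, 0.071, 0.703]
ft_force: [-6.2, 3.6, 2.5]
width: 0.0092
t 5.25 p [0.5361 0.1923 0.1415] F [-6.2  3.6  2.5] T [0.71 1.24 0.09] w 0.0092 q [ 0.27  0.39 -0.85  1.68  0.31  1.21  1.12]
x [-0.002  0.002 -1.   ] y in box [0.008 1.   ]
```

View pics/s2c.png

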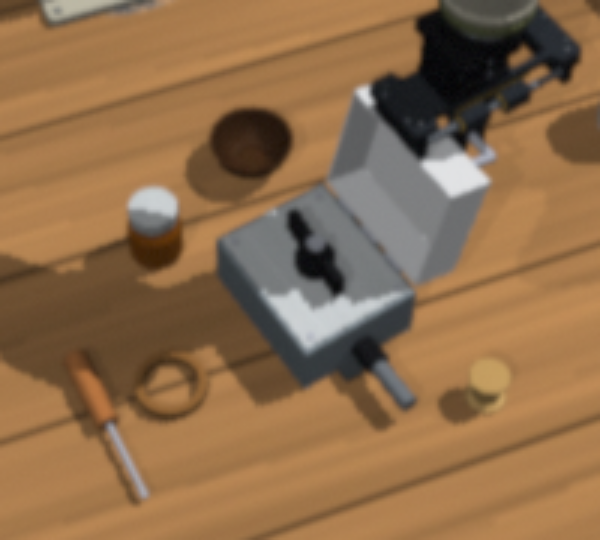

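```bash
python3 -m pendant '0 0 0 0 0 0;0 0 0 0 0 0;-.04 .02 0 0 0 0;-.1 .02 0 0 0 0;-.2 .02 0 0 0 0;-.3 .02 0 0 0 0;-.4 .02 0 0 0 0;-.4 0.02 0 0 0 0' -.5 12
python3 - <<'E'
from h import *
st(); K=C+.108*ez
print(rel(K+[0,0,.07],down(0)))
E
```

```text
time: 6.1
ee_pos: [0.538, 0.1956, 0.2476]
eef_rot: [-0.069, 0.701, 0.07, 0.706]
ft_force: [-0.7, 0.8, 0.8]
width: 0.0216
t 6.1 p [0.538  0.1956 0.2476] F [-0.7  0.8  0.8] T [ 0.1  -0.17  0.01] w 0.0216 q [ 0.29  0.31 -0.88  1.54  0.24  1.4   1.16]
x [ 0.007  0.002 -1.   ] y in box [0.011 1.   ]
[ 0.354 -0.708 -0.013 -0.007  0.005 -0.   ]
```

```bash
python3 -m pendant '.0 -.2 -.013 -.007 0 0;.1 -.4 -.013 -.007 0.005 0;.3 -.6 -.013 -.007 0.005 0;.3 -.708 -.013 -.007 0.005 0;.3 -.708 -.013 -.007 0.005 0;.3 -.708 -.013 -.007 0.005 0' 0 20
python3 - <<'E'
from h import *
st(); shot('wrist','w2'); shot('scene','s3')
a=cv2.imread('pics/w2.png');b=cv2.imread('pics/s3.png')[140:320,200:400]
cv2.imwrite('pics/c3.png',cv2.resize(np.hstack([a,cv2.resize(b,(467,420))]),(800,327)))
im,W=cloud('w2')
m=(W[...,2]>.096)&(W[...,2]<.110)&(abs(W[...,0]-.57)<.065)&(abs(W[...,1]-.0215)<.065)
Q=W[m];print(len(Q))
if len(Q): print(Q.mean(0),cv2.minAreaRect(Q[:,:2].astype(np.float32)*1000))
m=(W[...,2]>.062)&(W[...,2]<.074)&(abs(W[...,0]-.57)<.12)&(abs(W[...,1]-.0215)<.1)
print(cv2.minAreaRect(W[m][:,:2].astype(np.float32)*1000))
im,W=cloud('s3')
m=(W[...,2]>.096)&(W[...,2]<.112)&(abs(W[...,0]-.57)<.065)&(abs(W[...,1]-.0215)<.065)&(im.max(-1)<90)
Q=W[m];print(len(Q),Q.mean(0) if len(Q) else 0)
if len(Q): print(Q.mean(0),cv2.minAreaRect(Q[:,:2].astype(np.float32)*1000))
E
```

```text
time: 6.7
ee_pos: [0.5679, 0.0191, 0.1676]
eef_rot: [-0.072, 0.706, 0.072, 0.701]
ft_force: [1.0, 1.2, 0.1]
width: 0.0434
t 6.7 p [0.5679 0.0191 0.1676] F [1.  1.2 0.1] T [ 0.17 -0.11 -0.05] w 0.0434 q [ 0.54  0.35 -0.79  1.65  0.26  1.26  1.47]
x [-0.008 -0.001 -1.   ] y in box [0.003 1.   ]
1673
[0.56672366 0.02231574 0.10349446] ((569.8157348632812, 22.862363815307617), (95.16048431396484, 17.22732925415039), 10.89775276184082)
((556.747802734375, 14.834030151367188), (199.63839721679688, 200.91448974609375), 86.32917785644531)
72 [0.58450596 0.02227226 0.10242773]
[0.58450596 0.02227226 0.10242773] ((580.8402099609375, 22.959197998046875), (79.54095458984375, 13.032939910888672), 7.03735876083374)
```

View pics/c3.png

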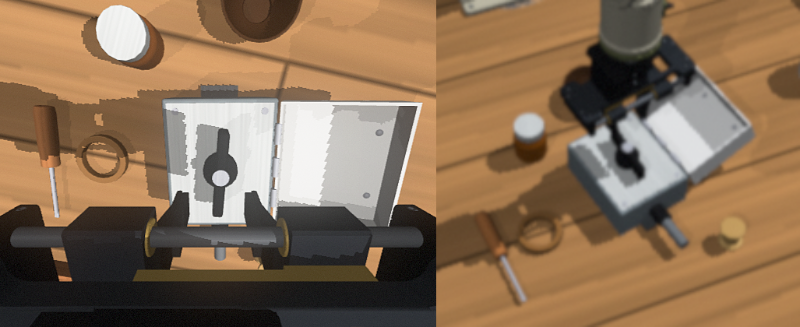

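```bash
python3 - <<'E'
from h import *
im,W=cloud('w2')
B=(W-C); bx=B@ex; by=B@ey; z=W[...,2]
m=(z>.097)&(z<.13)&(abs(bx)<.06)&(abs(by)<.03)
for lo in np.arange(-.055,.055,.008):
    k=m&(bx>=lo)&(bx<lo+.008)
    if k.sum(): print(round(lo,3),k.sum(),np.percentile(by[k],[2,50,98]).round(4),'z',np.percentile(z[k],[5,50,98]).round(4), im[k].mean(0).round())
k=m&(im.min(-1)>120); print('light',k.sum(),bx[k].min(),bx[k].max(),by[k].min(),by[k].max(),z[k].max())
k=m&(im.max(-1)<110); print('fit',np.polyfit(bx[k],by[k],1))
print(rel(np.array([.5700,.0229,.109]),down(0)))
E
```

```text
-0.055 3 [0.0018 0.0026 0.0033] z [0.0982 0.0985 0.1004] [74. 76. 76.]
-0.047 165 [-0.0014  0.0048  0.0104] z [0.1005 0.1031 0.1048] [77. 78. 78.]
-0.039 152 [-0.0014  0.004   0.0097] z [0.1013 0.1035 0.105 ] [76. 77. 77.]
-0.031 150 [-0.0022  0.0033  0.009 ] z [0.1015 0.1036 0.105 ] [75. 75. 75.]
-0.023 135 [-0.0031  0.0025  0.0083] z [0.1013 0.1034 0.1049] [74. 74. 74.]
-0.015 145 [-0.0032  0.0018  0.0083] z [0.1015 0.1036 0.1053] [84. 84. 83.]
-0.007 184 [-0.0067  0.0009  0.0091] z [0.1033 0.1046 0.1059] [213. 208. 208.]
0.001 166 [-0.0065  0.0017  0.0091] z [0.1036 0.1047 0.1059] [216. 210. 210.]
0.009 124 [-0.0058  0.0001  0.006 ] z [0.1014 0.1032 0.1047] [77. 77. 77.]
0.017 120 [-0.0058 -0.0007  0.0052] z [0.1016 0.1034 0.1047] [70. 70. 70.]
0.025 120 [-0.0068 -0.0008  0.0049] z [0.1011 0.1034 0.1048] [70. 71. 71.]
0.033 114 [-0.0068 -0.0016  0.0044] z [0.1016 0.1033 0.1045] [68. 69. 70.]
0.041 88 [-0.0077 -0.0017  0.0036] z [0.1014 0.1033 0.1047] [76. 77. 78.]
light 369 -0.007904380198259956 0.04704029824849293 -0.007787045959261863 0.00993709147441255 0.10642654154030251
fit [-0.07442293  0.00128368]
[ 0.314  0.003  0.011  0.001 -0.004 -0.   ]
```

```bash
cat >> h.py <<'E'
A=C+.0013*ey
def G(f): return A+.034*(np.cos(f)*ex-np.sin(f)*ey)+.092*ez
def knob():
    s=st(); R0=R.from_quat(s['eef_rot']).as_matrix(); y=R0[:,1]; g=s['ee_pos']-.019*R0[:,0]-A
    print('tool angle',round(np.arctan2(y@ex,y@ey),3),'arc angle',round(np.arctan2(-g@ey,g@ex),3),'r',round(np.hypot(g@ex,g@ey),4),'Ft tool',np.round(R0.T@s['ft_force'],1))
E
python3 - <<'E'
from h import *
print(rel(G(.07),down(.07)))
E
```

```text
[ 0.381 -0.007  0.145  0.047 -0.004 -0.   ]
```

```bash
python3 -m pendant '0 -.007 .145 .047 -.004 0;0.08 -.007 .145 .047 -.004 0;0.25 -.007 .145 .047 -.004 0;.35 -.007 .145 .047 -.004 0;.38 -.007 .145 .047 -.004 0;.38 -.007 .145 .047 -.004 0' 0 && python3 -m pendant '0 0 0 0 0 0;0 0 0 0 0 0;0 0 0 0 0 0;0 0 0 0 0 0;0 0 0 0 0 0;0 0 0 0 0 0' -1 25
python3 -c "
from h import *
knob();print(rel(G(.07),down(.07)))"
```

```text
time: 7.4
ee_pos: [0.6028, 0.0271, 0.0725]
eef_rot: [-0.049, 0.706, 0.049, 0.705]
ft_force: [0.1, -0.5, -0.2]
width: 0.0436
time: 8.0
ee_pos: [0.6033, 0.0274, 0.0728]
eef_rot: [-0.048, 0.706, 0.049, 0.705]
ft_force: [1.4, 4.8, 2.3]
width: 0.0121
t 8.0 p [0.6033 0.0274 0.0728] F [1.4 4.8 2.3] T [ 1.22 -0.19 -0.3 ] w 0.0121 q [ 0.45  0.52 -0.73  1.65  0.37  1.11  1.33]
x [-0.     0.001 -1.   ] y in box [0.07  0.998]
tool angle 0.07 arc angle 0.073 r 0.0338 Ft tool [-2.3  4.6  2. ]
[-0.001  0.     0.001 -0.    -0.    -0.001]
```

```bash
python3 -m pendant '0 -.006 0 .03 0 0;0 -.011 -.001 .055 0 0;0 -.017 -.001 .085 0 0;0 -.021 -.002 .105 0 0;0 -.021 -.002 .105 0 0;0 -.021 -.002 .105 0 0;0 -.021 -.002 .105 0 0;0 -.021 -.002 .105 0 0'
python3 -c "
from h import *
knob()"
```

```text
time: 8.8
ee_pos: [0.6033, 0.023, 0.0728]
eef_rot: [0.007, 0.707, -0.006, 0.707]
ft_force: [-0.9, 7.1, 3.4]
width: 0.0117
t 8.8 p [0.6033 0.023  0.0728] F [-0.9  7.1  3.4] T [1.67 0.   0.1 ] w 0.0117 q [ 0.43  0.51 -0.7   1.66  0.35  1.11  1.19]
x [-0.001  0.002 -1.   ] y in box [0.225 0.974]
tool angle 0.226 arc angle 0.203 r 0.0336 Ft tool [-3.4  7.1 -1. ]
```

```bash
python3 -m pendant '0 .014 -.001 -.067 0 0;0 .027 -.003 -.133 0 0;0 .04 -.006 -.2 0 0;0 .053 -.011 -.267 0 0;0 .062 -.015 -.313 0 0;0 .062 -.015 -.313 0 0;0 .062 -.015 -.313 0 0;0 .062 -.015 -.313 0 0'
python3 -c "
from h import *
knob()"
```

```text
time: 9.6
ee_pos: [0.6002, 0.0377, 0.0728]
eef_rot: [-0.157, 0.689, 0.158, 0.69]
ft_force: [1.8, 6.5, 3.4]
width: 0.012
t 9.6 p [0.6002 0.0377 0.0728] F [1.8 6.5 3.4] T [ 1.44 -0.37 -0.23] w 0.012 q [ 0.47  0.53 -0.79  1.66  0.41  1.12  1.59]
x [-0.     0.001 -1.   ] y in box [-0.238  0.971]
tool angle -0.24 arc angle -0.248 r 0.0339 Ft tool [-3.4  5.1  4.4]
```

```bash
cat >> h.py <<'E'
def kn():
    knob(); s=r.read_state(); g=s['ee_pos']-A
    print('net moment on tool about knob axis (z up)',round(float(s['torque'][2]+g[0]*s['ft_force'][1]-g[1]*s['ft_force'][0]),3))
E
python3 -m pendant '0 -.014 -.001 .067 0 0;0 -.027 -.003 .133 0 0;0 -.04 -.006 .2 0 0;0 -.053 -.011 .267 0 0;0 -.066 -.017 .34 0 0;0 -.066 -.017 .34 0 0;0 -.066 -.017 .34 0 0;0 -.066 -.017 .34 0 0'
python3 -c "
from h import *
kn()"
```

```text
time: 10.4
ee_pos: [0.6032, 0.0209, 0.0728]
eef_rot: [0.022, 0.707, -0.022, 0.706]
ft_force: [-0.7, 6.3, 2.2]
width: 0.0122
t 10.4 p [0.6032 0.0209 0.0728] F [-0.7  6.3  2.2] T [ 1.33 -0.03 -0.31] w 0.0122 q [ 0.43  0.5  -0.69  1.66  0.35  1.11  1.15]
x [-0.001  0.001 -1.   ] y in box [0.267 0.964]
tool angle 0.27 arc angle 0.263 r 0.0336 Ft tool [-2.2  6.2 -1. ]
net moment on tool about knob axis (z up) -0.103
```

```bash
python3 -m pendant '0 -.007 0 .033 0 0;0 -.014 -.001 .067 0 0;0 -.014 -.001 .067 0 0'
python3 -c "
from h import *
kn()"
```

```text
time: 10.7
ee_pos: [0.6028, 0.0177, 0.0728]
eef_rot: [0.058, 0.705, -0.058, 0.704]
ft_force: [-0.2, 6.1, 3.6]
width: 0.0118
t 10.7 p [0.6028 0.0177 0.0728] F [-0.2  6.1  3.6] T [ 1.49 -0.09 -0.26] w 0.0118 q [ 0.42  0.5  -0.67  1.66  0.34  1.1   1.07]
x [-0.001  0.001 -1.   ] y in box [0.363 0.932]
tool angle 0.372 arc angle 0.361 r 0.0335 Ft tool [-3.6  5.9 -1.2]
net moment on tool about knob axis (z up) -0.058
```

```bash
cat >> h.py <<'E'
def wing(fn,cam='wrist',f=0):
    shot(cam,fn); im,W=cloud(fn); B=W-A; bx=B@ex; by=B@ey; z=W[...,2]
    m=(z>.098)&(z<.108)&(np.hypot(bx,by)<.052)&(np.hypot(bx,by)>.01)&((bx*np.cos(f)-by*np.sin(f))<-.008)&(im.max(-1)<110)
    p=np.c_[bx[m],by[m]]; print(m.sum(),'wing angle cw from mean', np.arctan2(p[:,1].mean(),-p[:,0].mean()).round(3) if len(p) else None, 'rmax',np.hypot(*p.T).max() if len(p) else 0)
E
python3 -c "
from h import *
wing('w4',f=.36)"
```

```text
2193 wing angle cw from mean 0.404 rmax 0.04736459375296168
```

View pics/w4.png

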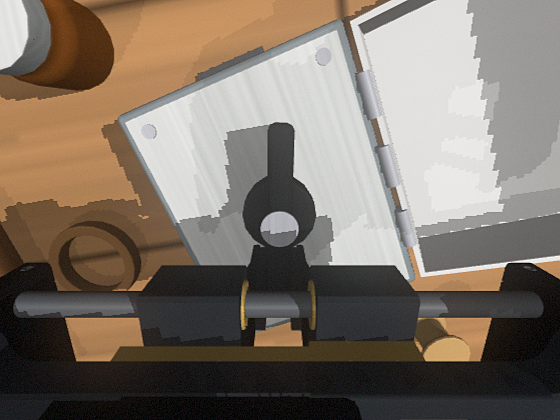

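The knob has followed the grip past the stop, with its free wing at px (280, 125–180), so it is free. I'll keep turning clockwise.

```bash
python3 -m pendant '0 -.014 -.001 .067 0 0;0 -.027 -.003 .133 0 0;0 -.04 -.006 .2 0 0;0 -.053 -.011 .267 0 0;0 -.065 -.017 .333 0 0;0 -.077 -.024 .4 0 0;0 -.088 -.032 .467 0 0;0 -.098 -.041 .533 0 0'
python3 -c "
from h import *
kn();print(rel(G(1.57),down(1.57)))"
```

```text
time: 11.55
ee_pos: [0.5888, -0.0041, 0.0728]
eef_rot: [0.329, 0.627, -0.328, 0.626]
ft_force: [0.2, 9.8, 1.6]
width: 0.0118
t 11.55 p [ 0.5888 -0.0041  0.0728] F [0.2 9.8 1.6] T [ 2.06 -0.22 -0.06] w 0.0118 q [ 0.35  0.43 -0.52  1.7   0.24  1.07  0.36]
x [-0.     0.002 -1.   ] y in box [0.922 0.388]
tool angle 1.173 arc angle 1.162 r 0.0329 Ft tool [-1.6  5.8 -7.9]
net moment on tool about knob axis (z up) 0.137
[-0.001 -0.054 -0.006  0.265 -0.001 -0.   ]
```

```bash
python3 -m pendant '0 -.014 -.001 .067 0 0;0 -.027 -.003 .133 0 0;0 -.04 -.005 .2 0 0;0 -.054 -.006 .265 0 0;0 -.058 -.008 .285 0 0;0 -.058 -.008 .285 0 0;0 -.058 -.008 .285 0 0;0 -.058 -.008 .285 0 0'
python3 -c "
from h import *
kn();wing('w5',f=1.57)"
```

```text
time: 12.35
ee_pos: [0.5767, -0.0093, 0.0729]
eef_rot: [0.453, 0.544, -0.451, 0.544]
ft_force: [5.8, 12.7, -2.2]
width: 0.0122
t 12.35 p [ 0.5767 -0.0093  0.0729] F [ 5.8 12.7 -2.2] T [ 2.67 -1.37  0.49] w 0.0122 q [ 0.31  0.39 -0.45  1.74  0.19  1.05 -0.02]
x [ 0.002  0.003 -1.   ] y in box [ 1.    -0.023]
tool angle 1.594 arc angle 1.565 r 0.0329 Ft tool [  2.2   8.  -11.4]
net moment on tool about knob axis (z up) 0.766
2236 wing angle cw from mean 1.597 rmax 0.048364799429523736
```

```bash
python3 -m pendant '0 0 0 0 0 0;0 0 0 0 0 0;0 0 0 0 0 0;0 0 0 0 0 0;-.1 0 0 0 0 0;-.3 0 0 0 0 0;-.5 0 0 0 0 0;-.6 0 0 0 0 0' 0 && python3 -m pendant '0 0 -.3 0 0 0;-.1 0 -.3 0 0 0;-.1 -.2 .2 0 0 0;-.1 -.4 .6 0 0 0;-.1 -.4 .9 0 0 0;-.1 -.4 1 0 0 0;-.1 -.4 1 0 0 0;-.1 -.4 1 0 0 0'
python3 - <<'E'
from h import *
st(); shot('top','t6'); shot('scene','s6')
a=cv2.imread('pics/t6.png')[110:290,190:370]; b=cv2.imread('pics/s6.png')[140:320,190:390]
cv2.imwrite('pics/c6.png',np.hstack([cv2.resize(a,(380,380)),cv2.resize(b,(420,380))]))
for fn in('t6','s6'):
    im,W=cloud(fn); B=W-A; bx=B@ex; by=B@ey; z=W[...,2]
    m=(z>.095)&(z<.112)&(np.hypot(bx,by)<.055)&(im.max(-1)<120)
    p=np.c_[bx[m],by[m]].astype(np.float32); print(fn,len(p))
    if len(p)>5: 
        v=cv2.fitLine(p,cv2.DIST_L2,0,.001,.001).ravel(); print('cw angle',np.arctan2(-v[1],v[0]),v)
E
```

```text
time: 13.2
ee_pos: [0.5769, -0.0132, 0.227]
eef_rot: [0.453, 0.542, -0.452, 0.544]
ft_force: [0.8, 0.9, 0.2]
width: 0.0433
time: 14.0
ee_pos: [0.5245, -0.2386, 0.2478]
eef_rot: [0.452, 0.543, -0.453, 0.543]
ft_force: [0.9, -0.0, -0.1]
width: 0.0437
t 14.0 p [ 0.5245 -0.2386  0.2478] F [ 0.9 -0.  -0.1] T [-0.01 -0.16 -0.05] w 0.0437 q [ 0.61  0.23 -0.31  1.54  0.07  1.38  0.47]
x [-0.001 -0.001 -1.   ] y in box [ 1.    -0.026]
t6 114
cw angle -1.5700911 [ 7.0519838e-04  9.9999976e-01 -4.2162798e-03 -1.2249291e-03]
s6 124
cw angle 1.5656439 [ 0.0051524  -0.9999867   0.00335153 -0.00177147]
```

View pics/c6.png

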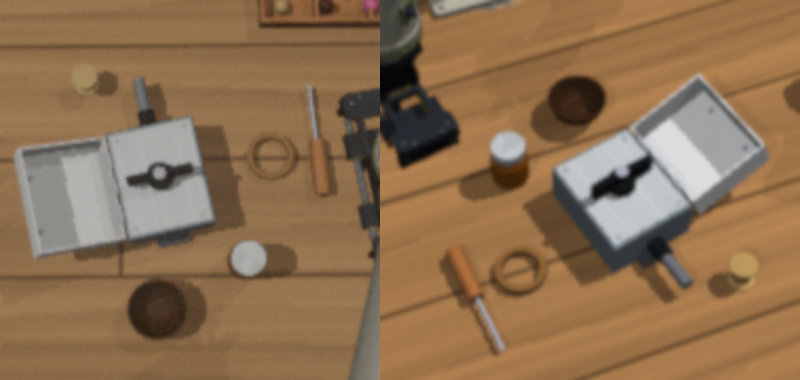

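The cover is open at left, the knob wings lie along the box's y (around px (160,175)), and the goods are where they were. I'll hand it in.

```bash
python3 -c "
from bench import close_job
print(close_job())"
```

```text
the job is handed in; nothing more can be done
None
```

The isolator is on: the cover is open and the knob is at its clockwise end stop. I handed the job in at about 14 s of the 67 s allowed, and no verdict is reported.

- **Cover:** I gripped the handle bar lightly and swung the cover to about 1.8 rad. I let go there and it fell the rest of the way open by itself.
- **Freeing the knob:** I gripped one wing at 25 N. It took three strokes on alternate sides: clockwise, anticlockwise, clockwise. On the third it went past the stop.
- **Turning it on:** I turned it clockwise until the torque rose to about 0.77 N m at a tool angle of about 1.59 rad, which I took as the end stop. I then released it and moved the arm clear.

**Last checks**
- After release, line fits to the wings put them at 1.57 rad in both the top and scene pictures. The top fit came out as -1.570, which is the same line. The angle is only as good as my estimate of the box's direction, about 0.02 rad.
- In the final picture the cover hangs open, and the bowl, jar, bangle, screwdriver and spool look undisturbed by eye. The mug and paper stack were outside the crop I viewed, and the arm never went near them.
- The wrist force stayed under about 15 N in the readings I took.

**Disagreement:** the force readings during the strokes were biased by the grip and did not clearly show the stop on the second and third strokes. I judged the knob free because it followed the grip to about 0.36 rad. A wrist picture then confirmed it, reading about 0.40 rad.

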